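Tip the finished cell out of the tester

ROBOT

A 6-joint arm with a two-finger parallel gripper is mounted at the origin on the work surface. World frame = base frame: x ahead of the robot, y to its left, z up, the work surface at z = 0. Lengths are in m, angles in rad, forces in N, time in s.
With the tool pointing down it reaches from about 0.275 to 0.85 m from the base axis. Payload 5.2 kg.
Tool frame: the origin (TCP) lies at the very end of the fingers, on their centre line; the grasp point (between the pads) lies 19 mm behind it; z points along the fingers, y is the direction in which the jaws open and shut (so a half turn about z gives the same grasp; the last joint's range is limited). The gripper opens to 85 mm and grips with 20 to 120 N. Pads are 22 mm wide; open, the fingers measure 114 mm over their backs; the gripper's body (76 mm by 85 mm) begins 54 mm behind the grasp point. The pads swing forward as they close: fully open they stand 13 mm farther back than shut.
Start: joints at [0.991, 0.259, 1.535, -0, 1.348, -0.203], TCP at [0.202, 0.511, 0.231] pointing down, gripper open.
Joint ranges: [-3.14, 3.14], [-0.91, 2.08], [0.19, 2.58], [-1.22, 4.36], [0.22, 2.71], [-3.12, 3.12]. Speed limits (rad/s): [2.57, 2.57, 3.14, 3.14, 3.14, 3.14].

INTERFACE

Orientations are given as a rotation vector (axis times angle).
In Python, from station import bot gives the robot as it stands.
- The arm moves only by the shell command python3 -m creep 'ROWS' [FORCE]. ROWS is JSON, a list of rows, each a list of 3 entries, a list of its own where there are three numbers: the shift along the tool's x, y, z each as a share of 500 mm, from -1 to 1, then the turn about the tool's z as a share of pi rad, from -1 to 1, then the opening, from 0 (shut) to 1 (fully open). A call has 1 to 12 rows; each row is the pose to reach, as a shift and turn from the pose commanded when the call began, along the tool's axes at that moment, turning the shorter way round; what a row does not reach only later rows make up. A row lasts 1/8 s, in which the tool goes at most 62.5 mm and 10.7 degrees, less where a joint would pass 70% of its speed; a pose out of reach is approached as far as the arm can. A call with a number of a shift or a turn outside -1 to 1 is refused whole. A call with a gripper value outside its range is refused whole. The fingers move at their own pace and stop on an object; FORCE is the grip in N (left out, the last holds). Time passes only in rows, so rows that repeat a pose let the fingers close. It gives the time, the measured TCP pose, the force and the opening at its end, in the units of the state.
- bot.get_obs(): the state, without advancing time (a new reading comes with each control period).
- bot.snapshot(name): name is "scene" or "top" or "wrist"; returns a dict with "img" (420x560x3 uint8, blue, green, red), "fovy" (degrees; the focal length in pixels is half the picture's height over the tangent of half this angle, whatever the lens; pixels are square), "cx", "cy" (the principal point, pixels), "R" (3x3) and "t" (3): a world point X has camera coordinates R X + t. Camera axes: x right, y down, z forward; pixel columns grow to the right and rows downward; lengths in m; the calibration is good to about 2 mm. A picture is of the moment at which its call begins. There is no depth.
- bot.sign_off(): hands the job in, once; it reports no verdict.
The state is a dict: "time_s": time; "joint_positions": joint angles; "joint_vel": joint speeds; "joint_torque": joint torques, N m; "tool_pos": TCP position; "ee_rot": TCP orientation; "wrist_force": force on the tool from outside, world axes, zero at the start; "torque": the same for the moment, N m; "finger_gap": finger opening in m.
Only numpy, scipy, OpenCV 4.12 (cv2) and the standard library are available. Lean on these libraries where they do the work, as an engineer would, in place of code of your own. Each camera call takes 0.05 s, during which the arm holds its last target.

TASK

The blue cell has finished its test: press down the red pad on the long end of the lever of its lane so that the heavy steel flap rises and the blue cell rolls down into the catch bin, then ease the lever back up so that the flap shuts without slamming. Work only by pressing on the lever: do not touch the flaps or the cells, and do not lift or push the levers off their pivots. Leave the orange cell on its flap, and the spool, mug and meter where they are.

Things in the scene. Friction and masses are not known exactly. Their poses are not given: they have to be found in the camera images.
- tester: Two-lane cell tester fixed to the bench, dark base plate 510 x 240 x 8 mm, grey walls 92 mm high. Origin on the bench, midway between the lanes, below the pivot rods; x along the lanes, roughly to the robot's left, y roughly towards the robot, z up. Lane centre lines at y = +75 mm (near) and -75 mm (far), 80 mm wide. Along x: lever pad at -150, pivot rod at 0 (60 high), flap +46 to +161, chute +168 to +261, then bin.
- lever_near: Loose aluminium lever of the near (+y) lane, bar 245 x 22 x 10 mm, 0.16 kg, lying on its pivot rod between grey cheeks, short end (60 mm) under the flap. Origin on the rod's axis; at rest its frame is parallel to the tester's, though the bar slopes, long end 14 degrees up. Pressing turns it 29 degrees, on to a rubber stop post 125 mm before the rod. Swings back when let go.
- pad_near (a point): Centre of the top of the red pad (46 mm along the lever x 36 mm) on the near lever's long end. At rest 122 mm above the bench, 150 mm before the rod, rising 14 degrees towards its end; on the stop about 43 mm above the bench, 160 mm before the rod. 2 to 4 N moves it; on the stop it is rigid.
- flap_near (a joint): Heavy steel tip flap of the near lane, 112 x 78 x 10 mm, about 1.2 kg, hinged at its far edge. In rad: 0 is shut (sloping 6 degrees down to the lever, cell against a lip at the front edge); grows as the front edge rises. Past 0.11 it slopes to the chute and the cell rolls; lever on its stop: about 0.28. Falls shut by its weight; 0.1 m/s at the pad is about 0.36 rad/s here.
- bin_near (a point): Centre of the black floor of the near lane's catch bin, 18 mm above the bench; the floor is 48 mm along the lane, 80 mm wide, with an end wall 70 mm high. A cell lying in it has its centre about 31 mm above the bench, within 30 mm of this point along the lane.
- lever_far: Loose aluminium lever of the far (-y) lane, bar 245 x 22 x 10 mm, 0.16 kg, lying on its pivot rod between grey cheeks, short end (60 mm) under the flap. Origin on the rod's axis; at rest its frame is parallel to the tester's, though the bar slopes, long end 14 degrees up. Pressing turns it 29 degrees, on to a rubber stop post 125 mm before the rod. Swings back when let go.
- pad_far (a point): Centre of the top of the red pad (46 mm along the lever x 36 mm) on the far lever's long end. At rest 122 mm above the bench, 150 mm before the rod, rising 14 degrees towards its end; on the stop about 43 mm above the bench, 160 mm before the rod. 2 to 4 N moves it; on the stop it is rigid.
- flap_far (a joint): Heavy steel tip flap of the far lane, 112 x 78 x 10 mm, about 1.2 kg, hinged at its far edge. In rad: 0 is shut (sloping 6 degrees down to the lever, cell against a lip at the front edge); grows as the front edge rises. Past 0.11 it slopes to the chute and the cell rolls; lever on its stop: about 0.28. Falls shut by its weight; 0.1 m/s at the pad is about 0.36 rad/s here.
- bin_far (a point): Centre of the black floor of the far lane's catch bin, 18 mm above the bench; the floor is 48 mm along the lane, 80 mm wide, with an end wall 70 mm high. A cell lying in it has its centre about 31 mm above the bench, within 30 mm of this point along the lane.
- cell_blue: Battery cell with blue sleeve and a white ring, 26 mm diameter, 65 mm long, 95 g: finished, to be unloaded. Origin at its centre, y axis along it. It starts crosswise on one of the two flaps (either lane), centre 63 mm beyond the pivot rod, 94 mm above the bench. Takes about a second to roll to the bin.
- cell_orange: Battery cell with orange sleeve and a white ring, 26 mm diameter, 65 mm long, 95 g: still under test, to stay. Origin at its centre, y axis along it. It starts crosswise on one of the two flaps (either lane), centre 63 mm beyond the pivot rod, 94 mm above the bench. Takes about a second to roll to the bin.
- spool: Grey empty wire spool standing on the bench beyond the levers' long ends, 54 mm diameter, 50 mm high. Origin at the centre of its underside. Not part of the job.
- mug: White mug standing beyond the levers' long ends, 76 mm rim diameter, 90 mm high. Origin at the centre of its underside. Not part of the job.
- meter: Red hand-held meter lying beyond the catch bins, 150 x 75 x 34 mm. Origin at the centre of its underside. Not part of the job.
Not all that is in view belongs to the job. What is shaped like the lever_far but purple is not meant.

How it is judged:
At the end, for the whole second after the job is handed in: Blue cell at rest in a catch bin (250 to 309 mm beyond the pivot rods, under 50 mm high); both flaps shut (under 0.05 rad); both levers on their pivots (within 12 mm, 0.1 rad of the start); orange cell within 15 mm, spool, mug and meter within 20 mm of their starts (x of cell_blue in the frame of tester between 0.25 and 0.309 m and z of cell_blue in the frame of tester below 0.05 m and y of cell_blue in the frame of tester between -0.118 and 0.118 m and linear speed of cell_blue below 0.03 m/s and value of joint each of flap_near, flap_far below 0.05 rad and angle between each of lever_near, lever_far's own z axis and vertical below 0.1 rad and distance of each of lever_near, lever_far from where it was at the start of the episode below 0.012 m and distance of cell_orange from where it was at the start of the episode below 0.015 m and distance of each of spool, mug, meter from where it was at the start of the episode below 0.02 m); the robot touches nothing.
It fails at once if a flap or a cell was touched by the robot (contact force between any of the arm, the fingers and flap_near above 0.7 N or contact force between any of the arm, the fingers and flap_far above 0.7 N or contact force between any of the arm, the fingers and cell_blue above 0.7 N or contact force between any of the arm, the fingers and cell_orange above 0.7 N).
It fails at once if a lever was lifted or pushed off its pivot (distance of any of lever_near, lever_far from where it was at the start of the episode above 0.015 m).
It fails at once if a flap slammed shut (fell faster than 1.6 rad/s) (velocity of joint any of flap_near, flap_far below -1.6 rad/s).
It fails at once if the orange cell was disturbed (moved over 15 mm) (distance of cell_orange from where it was at the start of the episode above 0.015 m).
It fails at once if spool, mug or meter was moved over 20 mm (distance of any of spool, mug, meter from where it was at the start of the episode above 0.02 m).
It also fails if it takes over 38 s, if anything falls off the work surface, if the arm or the gripper's body presses on something with over 40 N, if the wrist force passes 120 N, or if a joint passes its speed limit or range.

## Working session

There is one attempt and no reset: what is moved stays moved. The work goes in short steps, Python scripts to look and compute and a shell command to move; the robot and the scene stay as the last step left them, time stands still between calls to the robot, and variables do not carry over. Pictures are saved under pics/ and viewed, and the job is handed in when it is done.

```bash
ls; mkdir -p pics; python3 - <<'E'
from station import bot
import cv2
o=bot.get_obs()
print({k:o[k] for k in o if k not in('joint_torque','joint_vel')})
for n in("scene","top","wrist"):
    s=bot.snapshot(n); cv2.imwrite(f"pics/{n}0.png",s["img"]); print(n,s["fovy"],s["cx"],s["cy"],s["R"],s["t"])
E
```

```text
pics
{'time_s': 0.0, 'joint_positions': array([ 9.91189056e-01,  2.59337599e-01,  1.53608816e+00,  3.17534233e-07,
        1.34800366e+00, -2.02791123e-01]), 'tool_pos': array([0.20205574, 0.51096955, 0.23047557]), 'ee_rot': array([-5.88274455e-01, -3.08530853e+00,  2.66642642e-03]), 'wrist_force': array([-0.21306416,  0.70956683, -0.84059881]), 'torque': array([-0.01838955, -0.03953938,  0.0195143 ]), 'finger_gap': 0.08536987475605547}
scene 43.791412280386446 275.7983004586864 217.32953682548643 [[ 0.22964451  0.97322952  0.00936525]
 [ 0.78363456 -0.17918357 -0.5948194 ]
 [-0.5772177   0.14393594 -0.80380481]] [-0.1794164  -0.30281284  1.57146077]
top 55.98806205361449 283.00252051302897 210.87771633137527 [[ 1.87549409e-02 -9.99820480e-01  2.69432607e-03]
 [-9.84617776e-01 -1.89378330e-02 -1.73692813e-01]
 [ 1.73712656e-01  6.04717105e-04 -9.84796196e-01]] [0.05349813 0.49103504 1.04979676]
wrist 70.78102967404888 275.50673819406836 204.90120746696246 [[ 0.36768518  0.92994895 -0.00159867]
 [ 0.8856598  -0.34964879  0.30553632]
 [ 0.2835742  -0.11375705 -0.95217908]] [-0.54791631 -0.03959593  0.38127991]
```

View pics/scene0.png

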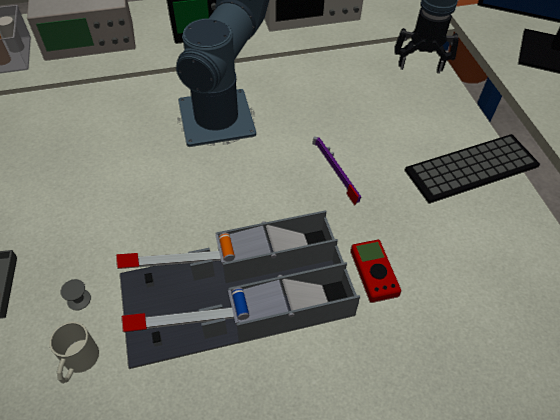

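View pics/top0.png

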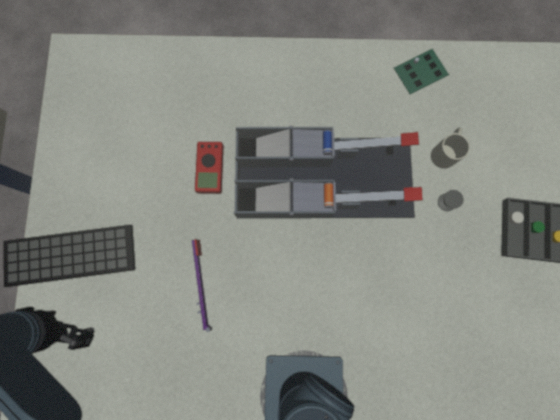

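View pics/wrist0.png

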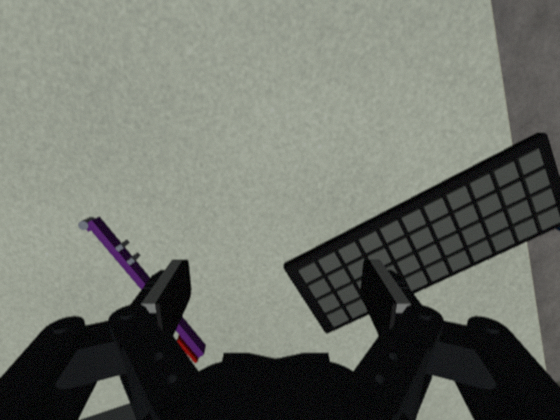

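The scene picture shows two red pads at (128,260) and (134,322). The pad at (134,322) belongs to the lane farther from the robot, which holds the blue cell (240,303). The orange cell (227,246) is in the near lane. The purple bar (337,170) is the look-alike. In the top picture the blue lane's pad is at about (410,139). I'll check these in enlarged crops.

```bash
python3 - <<'E'
import cv2,numpy as np
a=cv2.imread("pics/scene0.png")[220:380,50:250]; b=cv2.imread("pics/top0.png")[110:230,310:480]
a=cv2.resize(a,None,fx=4,fy=4,interpolation=2);b=cv2.resize(b,None,fx=4,fy=4,interpolation=2)
cv2.imwrite("pics/ca.png",a[:600]);cv2.imwrite("pics/cb.png",b)
E
```

```text
(no output)
```

View pics/ca.png

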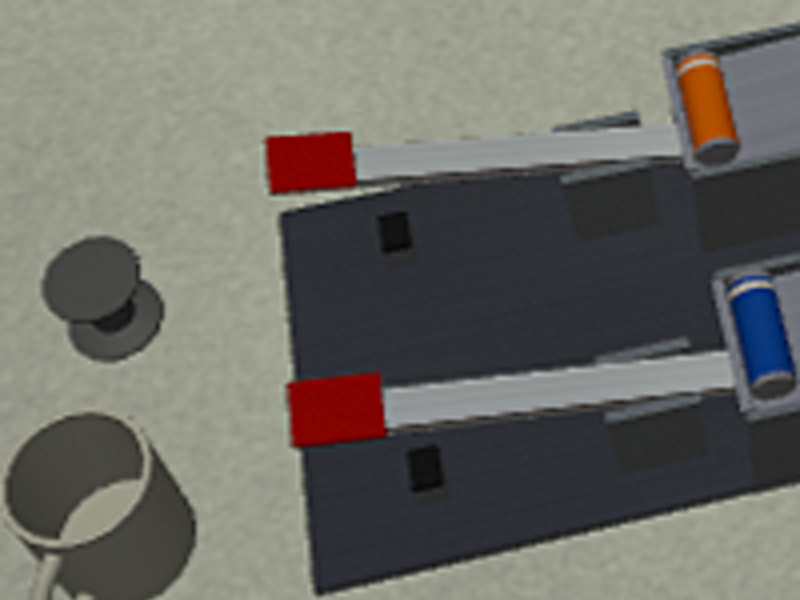

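View pics/cb.png

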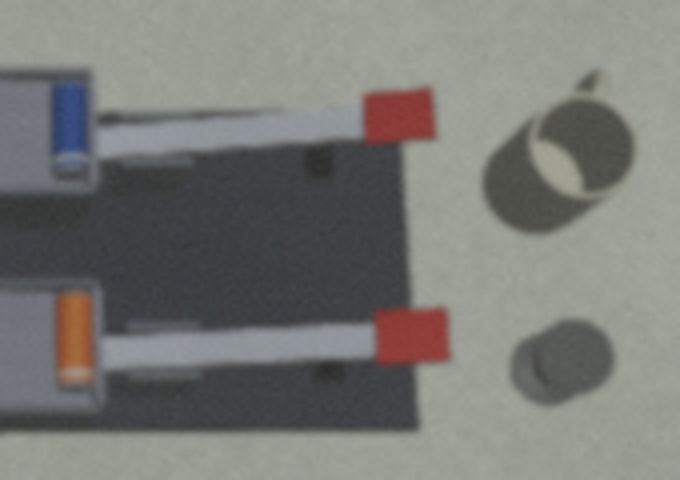

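```bash
cat > h.py <<'E'
from station import bot
import numpy as np,cv2
from scipy.spatial.transform import Rotation as Ro
def P(n):
    s=bot.snapshot(n); f=s["img"].shape[0]/2/np.tan(np.radians(s["fovy"])/2)
    K=np.array([[f,0,s["cx"]],[0,f,s["cy"]],[0,0,1]]); return K@np.c_[s["R"],s["t"]], s
def tri(A,B,a,b):
    X=cv2.triangulatePoints(A,B,np.array(a,float).reshape(2,1),np.array(b,float).reshape(2,1))[:,0];X=X[:3]/X[3]
    r=[np.round((M@np.r_[X,1])[:2]/(M@np.r_[X,1])[2]-p,1) for M,p in((A,a),(B,b))]
    return X,r
E
python3 - <<'E'
from h import *
A,_=P("scene");B,_=P("top")
c=lambda x,y,ox,oy:(x/4+ox-.375,y/4+oy-.375)
pf,r=tri(A,B,c(337,410,50,220),c(399.5,116,310,110));print("far",pf,r)
pn,r=tri(A,B,c(310,162,50,220),c(411.5,336,310,110));print("near",pn,r)
def ray(M,z,p): # point on plane z
    H=np.c_[M[:,:2],M[:,2]*z+M[:,3]]; q=np.linalg.solve(H,[*p,1]);return q[:2]/q[2]
for M,p in((A,c(337,410,50,220)),(B,c(399.5,116,310,110))): print("far z.122",ray(M,.122,p))
for M,p in((A,c(310,162,50,220)),(B,c(411.5,336,310,110))): print("near z.122",ray(M,.122,p))
for M,p in((A,c(762,335,50,220)),(B,c(69,126,310,110))): print("blue z.107",ray(M,.105,p))
print("mug rim",ray(B,.09,c(585,148,310,110)),"mug base", ray(B,0,c(530,190,310,110)))
print(Ro.from_rotvec(bot.get_obs()["ee_rot"]).as_matrix(), bot.get_obs()["tool_pos"])
E
```

```text
far [ 0.67977863 -0.27025418  0.1146203 ] [array([-0.3, -0. ]), array([-0.4, -0.1])]
near [ 0.52940802 -0.27342112  0.11454866] [array([-0., -0.]), array([-0., -0.])]
far z.122 [ 0.68383081 -0.26844699]
far z.122 [ 0.67684893 -0.26880277]
near z.122 [ 0.53447582 -0.27206319]
near z.122 [ 0.52769071 -0.27105806]
blue z.107 [ 0.68198425 -0.05374243]
blue z.107 [ 0.67181102 -0.05168703]
mug rim [ 0.668534   -0.40510615] mug base [ 0.66752998 -0.40350973]
[[-9.29842495e-01  3.67957503e-01 -4.59061478e-04]
 [ 3.67957751e-01  9.29842243e-01 -7.04369322e-04]
 [ 1.67676777e-04 -8.23867756e-04 -9.99999647e-01]] [0.20222324 0.51123734 0.23090393]
```

```bash
python3 -m creep '[[[-0.73,-0.548,0],0.38,0],[[-0.73,-0.548,0],0.38,0],[[-0.73,-0.548,0],0.38,0],[[-0.73,-0.548,0],0.38,0],[[-0.73,-0.548,0],0.38,0],[[-0.73,-0.548,0],0.38,0],[[-0.73,-0.548,0],0.38,0],[[-0.73,-0.548,0],0.38,0],[[-0.73,-0.548,0],0.38,0],[[-0.73,-0.548,0],0.38,0]]'
python3 - <<'E'
from h import *
o=bot.get_obs();R=Ro.from_rotvec(o["ee_rot"]).as_matrix();print(R.round(3),o["tool_pos"],o["joint_positions"].round(2))
print(R.T@(np.array([.68,-.267,.2])-o["tool_pos"])/.5)
E
```

```text
time_s: 1.5
tool_pos: [0.4401, 0.1235, 0.2312]
ee_rot: [-2.219, -2.222, 0.0]
wrist_force: [0.3, 1.2, 0.3]
finger_gap: 0.0003
[[-0.002  1.    -0.001]
 [ 1.     0.002  0.001]
 [ 0.001 -0.001 -1.   ]] [0.44005615 0.12351851 0.23115387] [0.03 0.09 1.74 0.   1.31 0.03]
[-0.78185663  0.47867109  0.06137981]
```

```bash
python3 -m creep '[[[-0.782,0.478,0.04],0,0],[[-0.782,0.478,0.04],0,0],[[-0.782,0.478,0.04],0,0],[[-0.782,0.478,0.04],0,0],[[-0.782,0.478,0.04],0,0],[[-0.782,0.478,0.04],0,0],[[-0.782,0.478,0.06],0,0],[[-0.782,0.478,0.1],0,0],[[-0.782,0.478,0.1],0,0],[[-0.782,0.478,0.1],0,0]]'
python3 - <<'E'
from h import *
o=bot.get_obs();print(o["tool_pos"],o["joint_positions"].round(2))
for n in("scene","top"):
    M,s=P(n); q=M@np.r_[o["tool_pos"],1]; print(n,q[:2]/q[2])
    c=s["img"][220:370,50:250] if n=="scene" else s["img"][90:240,310:510]
    cv2.imwrite(f"pics/{n}1.png",cv2.resize(c,None,fx=4,fy=4,interpolation=2))
E
```

```text
time_s: 2.75
tool_pos: [0.6803, -0.2661, 0.1818]
ee_rot: [-2.218, -2.224, -0.001]
wrist_force: [-0.2, 0.3, 0.4]
finger_gap: 0.0
[ 0.68026173 -0.26609335  0.18177314] [-0.53  0.62  1.1   0.    1.43 -0.53]
scene [128.42716986 306.56234429]
top [415.96213142 128.85613885]
```

View pics/scene1.png

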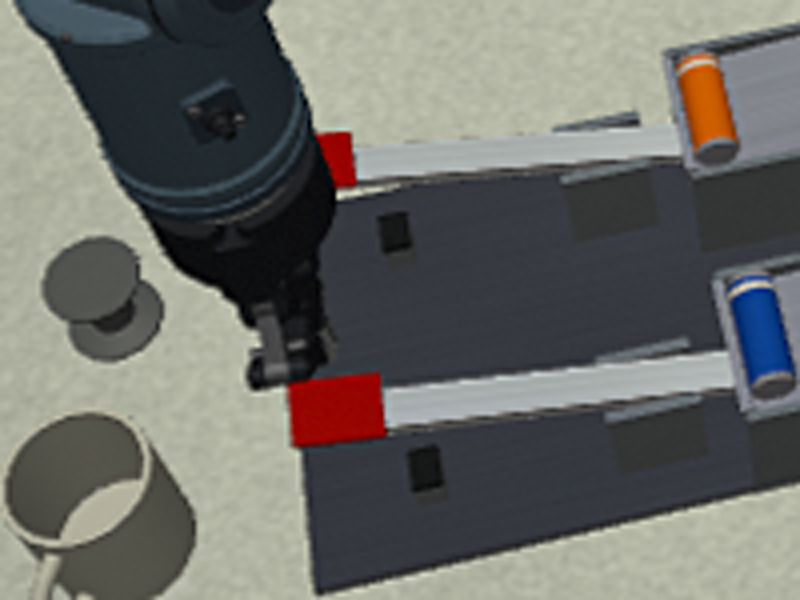

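View pics/top1.png

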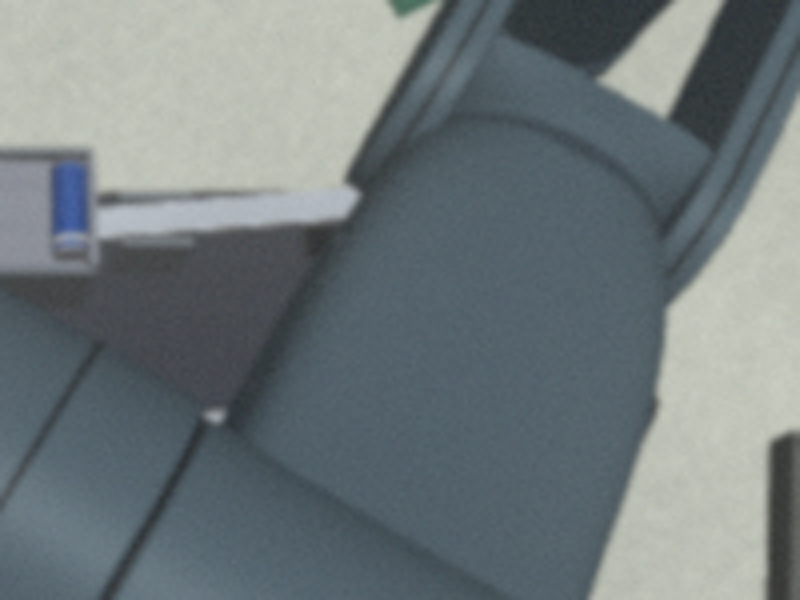

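The fingers are over the red pad of the blue lane (crop tip about (295,372)), and the mug and spool are clear. I'll descend to just above the pad.

```bash
python3 -m creep '[[[0,0,0.05],0,0],[[0,0,0.09],0,0],[[0,0,0.11],0,0],[[0,0,0.12],0,0],[[0,0,0.13],0,0],[[0,0,0.13],0,0]]'
python3 - <<'E'
from h import *
o=bot.get_obs();print(o["tool_pos"],o["wrist_force"],o["torque"])
M,s=P("scene");cv2.imwrite("pics/scene2.png",cv2.resize(s["img"][220:370,50:250],None,fx=4,fy=4,interpolation=2))
E
```

```text
time_s: 3.6
tool_pos: [0.6805, -0.2692, 0.1175]
ee_rot: [2.22, 2.22, 0.0]
wrist_force: [-0.5, -0.9, 3.6]
finger_gap: 0.0003
[ 0.68052745 -0.26918271  0.11749207] [-0.50915007 -0.85109214  3.56292122] [-0.15615693  0.02093964 -0.05220911]
```

View pics/scene2.png

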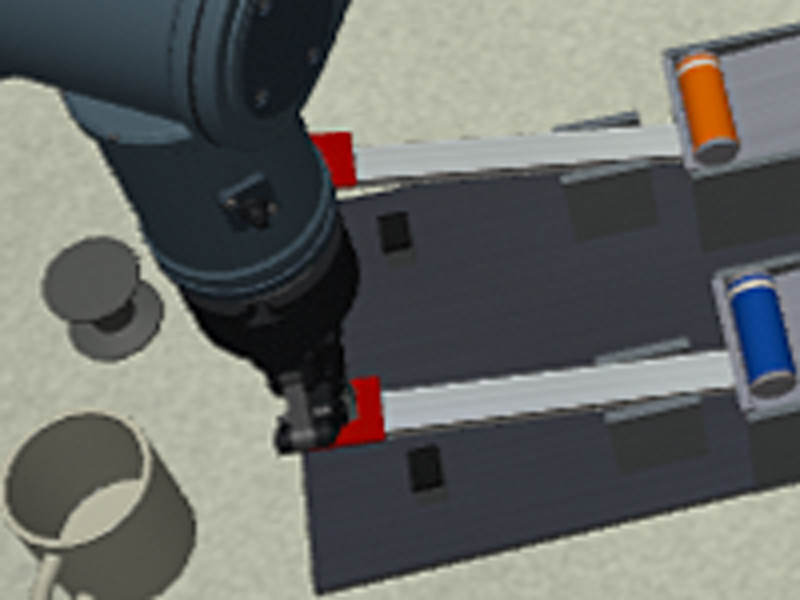

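Contact shows 3.6 N on the pad. Next I press smoothly, following the pad's arc.

```bash
python3 -m creep '[[[-0.006,0,0.013],0,0],[[-0.010,0,0.028],0,0],[[-0.014,0,0.043],0,0],[[-0.017,0,0.058],0,0],[[-0.019,0,0.073],0,0],[[-0.020,0,0.088],0,0],[[-0.021,0,0.103],0,0],[[-0.021,0,0.117],0,0],[[-0.021,0,0.127],0,0],[[-0.021,0,0.13],0,0],[[-0.021,0,0.13],0,0]]'
python3 - <<'E'
from h import *
o=bot.get_obs();print(o["tool_pos"],o["wrist_force"],o["torque"])
M,s=P("scene");cv2.imwrite("pics/scene3.png",cv2.resize(s["img"][200:380,40:370],None,fx=2.4,fy=2.4,interpolation=2))
E
```

```text
time_s: 5.03
tool_pos: [0.6799, -0.2793, 0.0512]
ee_rot: [2.221, 2.222, -0.0]
wrist_force: [-0.9, 0.5, 2.7]
finger_gap: 0.0
[ 0.67993025 -0.27926536  0.05124113] [-0.92766038  0.46131307  2.66139139] [0.26400109 0.00918605 0.02952794]
```

View pics/scene3.png

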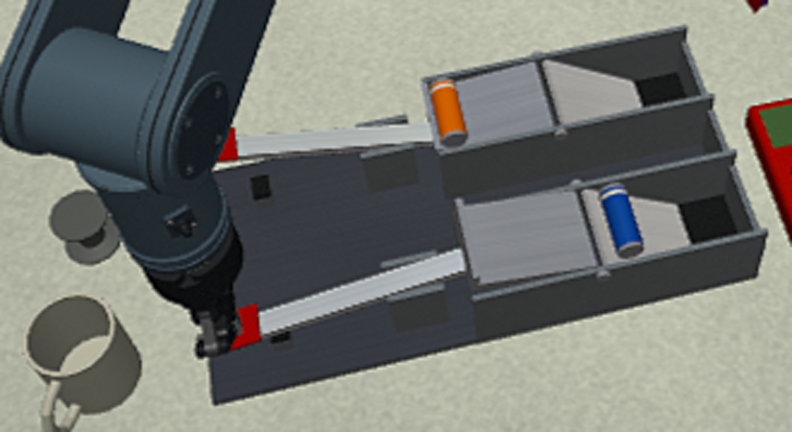

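The flap is up and the blue cell (crop (620,220)) is already on the chute. I'll hold briefly and check that it reaches the bin.

```bash
python3 -m creep '[[[0,0,0],0,0],[[0,0,0],0,0],[[0,0,0],0,0],[[0,0,0],0,0],[[0,0,0],0,0],[[0,0,0],0,0],[[0,0,0],0,0],[[0,0,0],0,0]]'
python3 - <<'E'
from h import *
M,s=P("scene");cv2.imwrite("pics/scene4.png",cv2.resize(s["img"][200:380,40:370],None,fx=2.4,fy=2.4,interpolation=2))
E
```

```text
time_s: 6.08
tool_pos: [0.68, -0.2792, 0.0514]
ee_rot: [2.221, 2.221, -0.0]
wrist_force: [-0.8, -0.5, 2.0]
finger_gap: 0.0001
```

View pics/scene4.png

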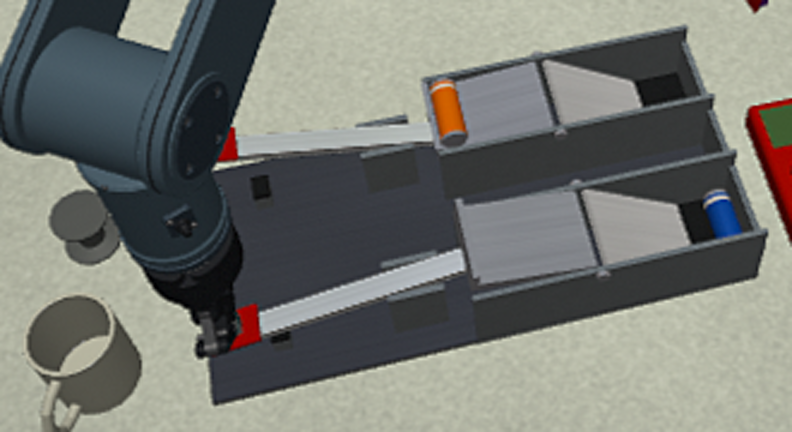

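The blue cell is in the bin (crop (720,212)). Now I ease the lever up slowly.

```bash
python3 -m creep '[[[0,0,-0.008],0,0],[[0,0,-0.019],0,0],[[0,0,-0.03],0,0],[[0,0,-0.041],0,0],[[0.001,0,-0.052],0,0],[[0.002,0,-0.063],0,0],[[0.004,0,-0.074],0,0],[[0.006,0,-0.085],0,0],[[0.009,0,-0.096],0,0],[[0.012,0,-0.107],0,0],[[0.016,0,-0.117],0,0],[[0.02,0,-0.125],0,0]]' && python3 -m creep '[[[0.001,0,-0.007],0,0],[[0.002,0,-0.014],0,0],[[0.002,0,-0.02],0,0],[[0.002,0,-0.03],0,0],[[0.002,0,-0.05],0,0],[[0.002,0,-0.1],0,0],[[0.002,0,-0.2],0,0],[[0.002,0,-0.22],0,0],[[0.002,0,-0.22],0,0]]'
python3 - <<'E'
from h import *
M,s=P("scene");cv2.imwrite("pics/scene5.png",cv2.resize(s["img"][200:380,40:370],None,fx=2.4,fy=2.4,interpolation=2))
E
```

```text
time_s: 7.62
tool_pos: [0.6801, -0.2689, 0.1142]
ee_rot: [2.221, 2.222, 0.0]
wrist_force: [0.6, -1.1, 2.6]
finger_gap: 0.0
time_s: 8.75
tool_pos: [0.6803, -0.2685, 0.225]
ee_rot: [2.22, 2.22, 0.001]
wrist_force: [-0.2, 0.2, -0.8]
finger_gap: 0.0002
```

View pics/scene5.png

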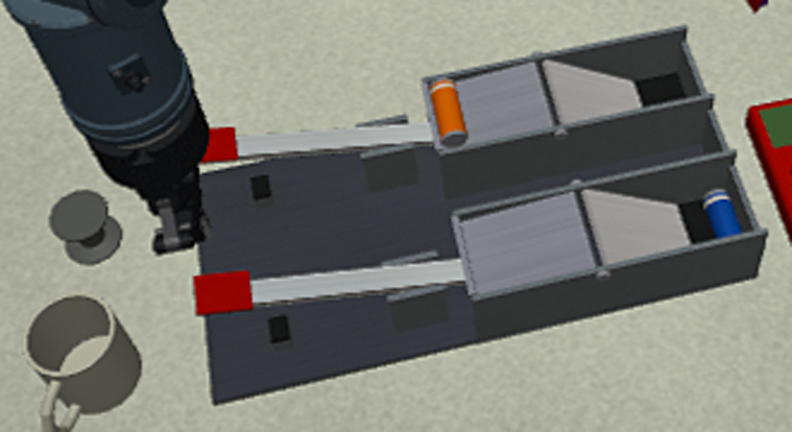

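```bash
python3 - <<'E'
from h import *
a=cv2.imread("pics/scene0.png"); b=bot.snapshot("scene")["img"]
def cen(i,hh,box):
    x0,x1,y0,y1=box;h=cv2.cvtColor(i,cv2.COLOR_BGR2HSV)[y0:y1,x0:x1]
    m=(h[...,1]>150)&(h[...,2]>60)&((h[...,0]>=hh[0])&(h[...,0]<=hh[1]));y,x=np.nonzero(m);return x.mean()+x0,y.mean()+y0,len(x)
for i in(a,b):
    print("pad",cen(i,(0,5),(115,160,305,340)),"orange",cen(i,(8,20),(210,245,225,270)),"blue",cen(i,(105,130),(220,360,270,330)),"meter",cen(i,(0,5),(345,405,235,305)))
d=np.hstack([cv2.resize(x[220:390,40:250],None,fx=1.9,fy=1.9,interpolation=2) for x in(a,b)]);cv2.imwrite("pics/cmp.png",d)
E
```

```text
pad (np.float64(133.66216216216216), np.float64(321.96486486486486), 370) orange (np.float64(226.09268292682927), np.float64(245.12682926829268), 205) blue (np.float64(239.7520325203252), np.float64(302.3617886178862), 246) meter (np.float64(377.13475177304963), np.float64(275.2101063829787), 1128)
pad (np.float64(132.4144385026738), np.float64(321.3983957219251), 374) orange (np.float64(226.0735294117647), np.float64(245.15686274509804), 204) blue (np.float64(340.9760479041916), np.float64(290.6646706586826), 167) meter (np.float64(377.09364548494983), np.float64(275.9506688963211), 1196)
```

View pics/cmp.png

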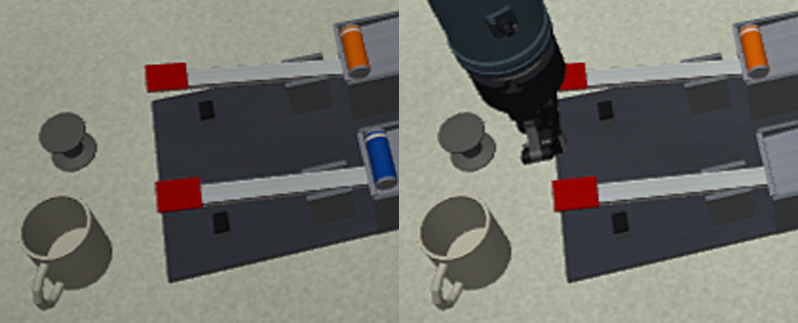

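```bash
python3 - <<'E'
from h import *
A,s=P("scene");B,t=P("top")
cv2.imwrite("pics/bin.png",np.hstack([cv2.resize(s["img"][260:330,300:365],None,fx=6,fy=6,interpolation=2),cv2.resize(t["img"][115:185,225:290],None,fx=6,fy=6,interpolation=2)]))
H=lambda M,z,p:(lambda q:q[:2]/q[2])(np.linalg.solve(np.c_[M[:,:2],M[:,2]*z+M[:,3]],[*p,1]))
print(H(A,.04,(340.5,289)))
E
```

```text
[0.66419234 0.17757036]
```

View pics/bin.png

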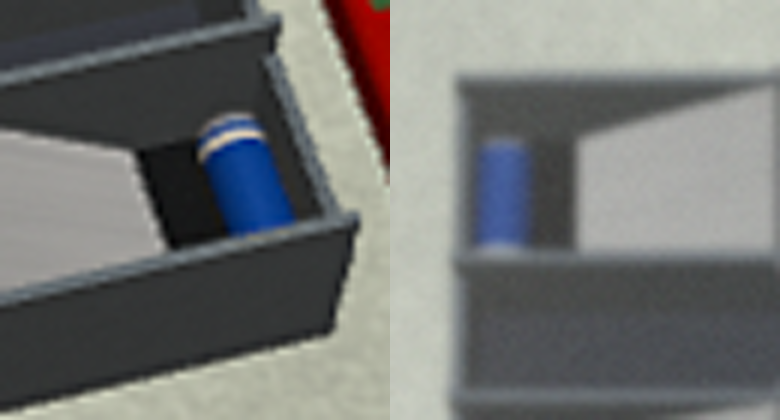

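```bash
python3 -c "
from station import bot
print(bot.sign_off())"
```

```text
the job is handed in; nothing more can be done
None
```

The blue cell is in the catch bin of the far lane, and I have handed the job in; the sign-off gives no verdict. I pressed that lane's red pad with shut fingers to about 51 mm above the bench, just short of the stop, at contact forces of about 2 to 4 N. Once the cell had rolled in, I eased the lever up over about 1.5 s and lifted clear. The last move ended at 8.75 s on the robot's clock.

**Last checks:**
- **Blue cell:** it lies on the bin floor against the end wall, about 296 mm beyond the pivot rods (limit 250 to 309 mm).
- **Flap:** it looks shut in the camera pictures. I had no joint reading to confirm this, nor its closing speed.
- **Lever:** back at its rest slope. The pad sits about 1.4 pixels, roughly 3.5 mm, from its starting place along the lever, so the lever probably slid a little; the limit is 12 mm.
- **Other items:** the orange cell and meter are within a pixel of where they started. The spool and mug look unmoved by eye.
- **Robot:** the fingers are clear of everything at 0.225 m.

The two cameras placed the pad about 7 mm apart in x. I aimed between them, and the fingers landed on the pad.

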